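# Change the batch in the jar shaker through its lift-off guard

### The job

Change the batch in the little green jar shaker: pull its clear guard up off the front catches, pinch the two red tabs together to draw in the sprung hinge pins, lift the guard right off and lay it flat on the table. Take out the shaken jars (pink powder) and stand them upright on the table clear of the shaker, and stand all the blue-grey jars from the table upright in the carrier, one to a pocket. Then pinch the tabs again, lower the guard between its hinge brackets so that both pins spring home in their eyes, and push its front down until it seats under the roller catches, without disturbing the two open ink dishes.

Things in the scene. Friction and masses are not known exactly. Their poses are not given: they have to be found in the camera images.
- shaker: jar shaker, green open-topped metal box 140 (x) x 196 (y) mm, fixed; origin at the centre of its underside, x to its hinged back, -x to its front (control panel). Rim 100 mm above the table, walls 6 mm, inside 128 x 184 mm. The black carrier inside has three pockets in a row along y, each 52 x 52 mm, with walls 24 mm high (tops 58 mm above the table)
- catch (a point): middle of the front rim, 70 mm ahead of the shaker's origin, 100 mm up. At y = +-70 mm from it stand two black roller catches, tops 123 mm above the table, reaching 23 mm farther forward; the sprung roller of each overhangs the shut guard's front edge by about 3 mm
- pocket_0 (a point): centre of the floor of the carrier pocket at the shaker's right (y = -58 mm in its frame), 34 mm above the table; frame as the shaker's
- pocket_1 (a point): centre of the floor of the middle pocket
- pocket_2 (a point): centre of the floor of the pocket at the shaker's left (y = +58 mm)
- eye_left (a point): centre of the left hinge eye (+y side), a 10 x 10 mm square hole along y through a dark bracket 8 mm thick, 22 mm wide, top 128 mm above the table; the eye is 58 mm behind the shaker's centre, 117 mm above the table
- eye_right (a point): centre of the right hinge eye (-y side), likewise
- guard: lift-off guard door, loose, 0.26 kg: plate 138 (x) x 194 (y) x 8 mm, clear panel in an aluminium frame; origin at the centre of its flat underside, z up, x to its hinge edge. Starts hung and shut, its origin over the shaker's. Hinge line: 58 mm behind the origin, 17 mm above the underside, with 1 to 2 mm slack; the brackets beside it leave 3.5 mm each side
- handle (a point): middle of the guard's black handle bar, 12 mm thick, 72 mm long along y, 45 mm ahead of the guard's origin, 38 mm above its underside. Pulled up here with some 12 N the front edge slips past the rollers; let go, it rests on them with the front some 13 mm high until pressed down with some 12 N
- pinch (a point): point midway between the two red tabs on the guard, 36 mm behind its origin, 28 mm above its underside. Tabs: upright blades 42 mm long along x, 10 to 42 mm above the underside, outer faces 62 mm apart along y, 34 mm when pinched home on the block between them; spring 5 to 7 N each. Rods run outwards 22 mm behind this point. Pinched with 40 N the guard can be lifted by them
- front_edge (a point): middle of the guard's front edge at its underside, 65 mm ahead of its origin (the rounded edge ends at 69 mm)
- pin_left (a joint): draw of the left sprung hinge pin in m: 0 fully out (home), 0.014 fully drawn in. The pin is 7 mm thick with a tapered nose and, fully out, reaches 13.5 mm beyond the guard's side edge; drawn it is flush
- pin_right (a joint): draw of the right hinge pin, likewise
- pin_left_tip (a point): point on the left hinge pin that lies at the centre of the left eye when the guard is hung: 6 mm short of the pin's end
- pin_right_tip (a point): the same on the right hinge pin
- jar_0: sealed glass powder jar with white screw lid, blue-grey filling, 44 mm across and 59 mm high, about 0.11 kg, to be shaken; starts upright on the table to the left of the shaker; origin at the centre of its underside. May be absent
- jar_1: another blue-grey jar to be shaken, the same size. May be absent
- jar_2: another blue-grey jar to be shaken, the same size. May be absent
- done_0: shaken jar, the same size and white lid but pink filling; starts upright in the shaker's right pocket (pocket_0), under the guard; origin at the centre of its underside. May be absent
- done_1: shaken jar with pink filling; starts in the shaker's left pocket (pocket_2). May be absent
- dish_rust: open glass dish of rust-red ink, 78 mm across, 38 mm high, beyond the jars; bystander
- dish_ochre: open glass dish of ochre ink, 78 mm across, 38 mm high, to the right of the shaker near the table edge; bystander
Things that resemble listed ones, but are neither listed nor needed, are in the scene too. What is shaped like the jar_2 but yellow is not meant.

How it is judged:
By the outcome, as a careful person would: the job done as asked, in the order asked, and still so for the second after the job is handed in, with the robot touching nothing.
Of jar_0, jar_1, jar_2 only 2 to 3 are there at a start; the rules pass over those that are not, and their reading is None.
Of done_0, done_1 only 1 to 2 are there at a start; the rules pass over those that are not, and their reading is None.
At some moment in a run one of guard may be knocked a few centimetres aside while the robot is not near it.
It also fails if it takes over 210 s, if anything falls off the work surface, if the arm or the gripper's body presses on something with over 40 N, if the wrist force passes 120 N, or if a joint passes its speed limit or range.

### The arm

A 6-joint arm with a two-finger parallel gripper is mounted at the origin on the work surface; the furniture and walls round the work are solid. World frame = base frame: x ahead of the robot, y to its left, z up, the work surface at z = 0. Lengths are in mm, angles in rad, forces in N, time in s.
With the tool pointing down it reaches from about 375 to 975 mm from the base axis. Payload 3.8 kg.
Tool frame: the origin (TCP) lies midway between the tips of the shut fingers; the grasp point (between the pads) lies arm.grip_point_offset behind it (arm.grip_point_offset is the distance from the TCP to the grasp point, in mm); z points along the fingers, y is the direction in which the jaws open and shut (so a half turn about z gives the same grasp; the last joint's range is limited). The gripper opens to 88 mm and grips with 3 to 60 N. Pads are 18 mm wide; open, the fingers measure 123 mm over their backs; the gripper's body (75 mm by 187 mm) begins 45 mm behind the grasp point.
Start: joints at [1.198, 0.264, 1.604, -0, 1.274, -0.037], TCP at [222.427, 637.295, 238.706] pointing down, gripper open.
Joint ranges: [-2.63, 2.63], [-0.94, 2.18], [0.31, 2.57], [-1.31, 4.45], [0, 2.66], [-2.55, 2.55]. Speed limits (rad/s): [2.57, 2.57, 3.14, 3.14, 3.14, 3.14].

### API

Orientations are given as a 3x3 rotation matrix whose columns are the frame's x, y, z axes.
In Python, from bench import arm, claw, kinematics, viewer, sensors gives the robot as it stands. The module is installed in compiled form; this text tells all that it offers. Calls block until the motion is done:
- arm.move_to(position, orientation): joint-space move of the TCP to a pose.
- arm.move_straight(position, rot=None, velocity=150): straight line of the TCP; rot=None keeps the orientation; velocity is the mean speed in mm/s.
- arm.move_joints(angles): joint-space move.
- claw.set_gripper(opening, strength=None): finger opening in mm; strength is the grip in N (None keeps the last); returns when the fingers have stopped.
- arm.sleep(seconds).
- kinematics.ik(position, orientation): joint angles nearest the present ones, or None.
- viewer.camera(name): name is "side" or "top"; returns the picture (384x512x3 uint8, red, green, blue); there is no depth.
- viewer.camera_model(name): a dict with "mtx" (3x3 intrinsics, pixels), "k1" (the pictures are not rectified: a ray, as slopes to the right and down, at radius r is drawn at 1 + k1 r^2 times it, then the intrinsics apply), "R" (3x3) and "t" (3): a world point X has camera coordinates R X + t. Camera axes: x right, y down, z forward; pixel columns grow to the right and rows downward; lengths in mm; the calibration is good to about 2 mm. A picture is of the moment at which its call begins. camera_model takes no time and is no camera call.
A pose or a line that the arm cannot do raises arm.IKError and nothing moves.
- arm.job_done(): hands the job in, once; it reports no verdict.
Readings, each from a call of its own:
- sensors.read_time_s(): time.
- sensors.read_joint_positions(): joint angles.
- sensors.read_dq(): joint speeds.
- sensors.read_joint_efforts(): joint torques, N m.
- sensors.read_eef_pos(): TCP position.
- sensors.read_ee_rot(): TCP orientation.
- sensors.read_force(): force on the tool from outside, world axes, zero at the start.
- sensors.read_wrist_torque(): the same for the moment, N m.
- sensors.read_width(): finger opening in mm.
Only numpy, scipy, OpenCV 4.12 (cv2) and the standard library are available. Lean on these libraries where they do the work, as an engineer would, in place of code of your own. Each camera call takes 0.05 s, during which the arm holds its last target. There are 200 camera calls.

## Working session

There is one attempt and no reset: what is moved stays moved. The work goes in short steps, each a Python script; the robot and the scene stay as the last script left them, time stands still between calls to the robot, and variables do not carry over. Pictures are saved under pics/ and viewed, about 12 in all and at most 16, crops included, and the job is handed in when it is done.

```bash
mkdir -p pics; python3 - <<'E'
from bench import arm, claw, kinematics, viewer, sensors
import cv2
for n in("top","side"):
    im=viewer.camera(n); cv2.imwrite(f"pics/{n}0.png",cv2.resize(im[:,:,::-1],(800,600),interpolation=cv2.INTER_CUBIC))
    m=viewer.camera_model(n); print(n,m)
print(arm.grip_point_offset,sensors.read_time_s(),sensors.read_ee_rot())
E
```

```text
top {'mtx': array([[442.90712591,   0.        , 254.54294819],
       [  0.        , 442.90712591, 186.44424158],
       [  0.        ,   0.        ,   1.        ]]), 'k1': -0.017846789402144392, 'R': array([[ 2.85836222e-02, -9.99591082e-01, -8.03191741e-04],
       [-9.84035724e-01, -2.79975891e-02, -1.75755027e-01],
       [ 1.75660670e-01,  5.81408464e-03, -9.84433606e-01]]), 't': array([  87.10049055,  416.7818271 , 1334.94488834])}
side {'mtx': array([[450.5963201 ,   0.        , 252.21830726],
       [  0.        , 450.5963201 , 190.03634063],
       [  0.        ,   0.        ,   1.        ]]), 'k1': 0.008778628853637283, 'R': array([[-0.99961212,  0.02780477,  0.00158326],
       [ 0.01541228,  0.59964885, -0.80011481],
       [-0.02319641, -0.79978006, -0.5998448 ]]), 't': array([ 398.06727398,   47.37303082, 1568.36852171])}
18.700000000000003 0.1 [[-9.44137749e-01  3.29550220e-01 -7.50400745e-04]
 [ 3.29551066e-01  9.44135797e-01 -1.92148618e-03]
 [ 7.52540122e-05 -2.06144300e-03 -9.99997872e-01]]
```

View pics/top0.png

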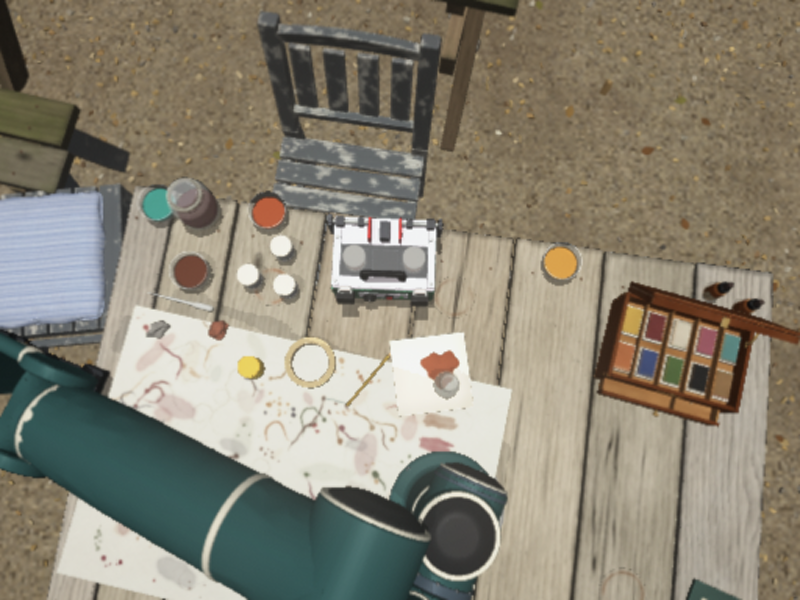

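View pics/side0.png

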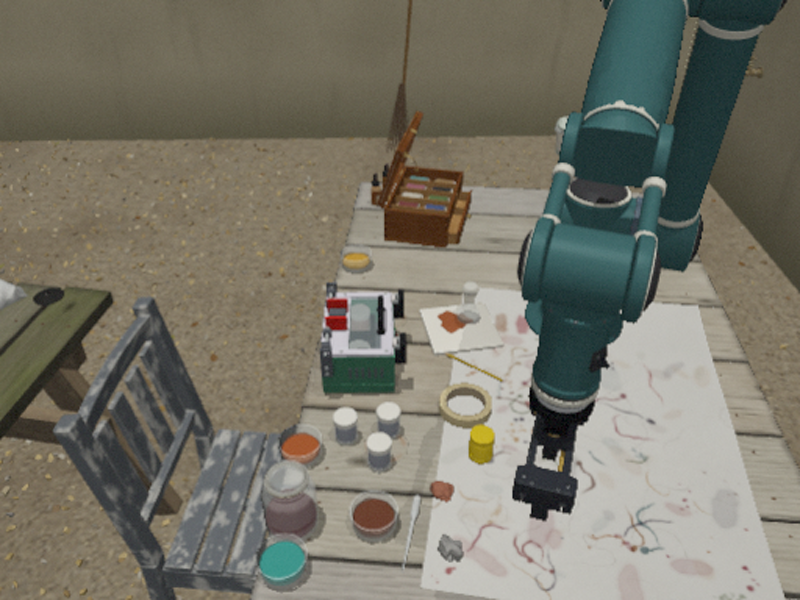

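```bash
cat > h.py <<'E'
from bench import arm, claw, kinematics, viewer, sensors
import numpy as np, cv2
from scipy.optimize import least_squares
M={n:viewer.camera_model(n) for n in("top","side")}
def dist(m): return np.array([m["k1"],0,0,0,0])
def proj(n,X):
    m=M[n]; return cv2.projectPoints(np.atleast_2d(np.array(X,float)),cv2.Rodrigues(m["R"])[0],m["t"],m["mtx"],dist(m))[0][:,0]
def pix(n,u,v,z):
    m=M[n]; s=cv2.undistortPoints(np.array([[[u,v]]],float),m["mtx"],dist(m))[0,0]
    d=m["R"].T@np.array([s[0],s[1],1]); c=-m["R"].T@m["t"]; return c+d*(z-c[2])/d[2]
def crop(n,name,u0,v0,u1,v1,k,pts=None):
    im=viewer.camera(n)[:,:,::-1]
    c=cv2.resize(np.ascontiguousarray(im[v0:v1,u0:u1]),None,fx=k,fy=k,interpolation=cv2.INTER_CUBIC)
    if pts is not None:
        for p in proj(n,pts): cv2.circle(c,(int((p[0]+.5-u0)*k),int((p[1]+.5-v0)*k)),2,(0,255,255),-1)
    cv2.imwrite(f"pics/{name}.png",c)
def down(yaw):
    # tool z down, tool y (jaw axis) at angle yaw from world +x ... columns x,y,z
    y=np.array([np.cos(yaw),np.sin(yaw),0]); z=np.array([0,0,-1.]); return np.column_stack([np.cross(y,z),y,z])
E
python3 - <<'E'
from h import *
crop("top","t1",130,120,300,210,4.6)
crop("side","s1",170,175,300,310,4.4)
E
```

```text
(no output)
```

View pics/t1.png

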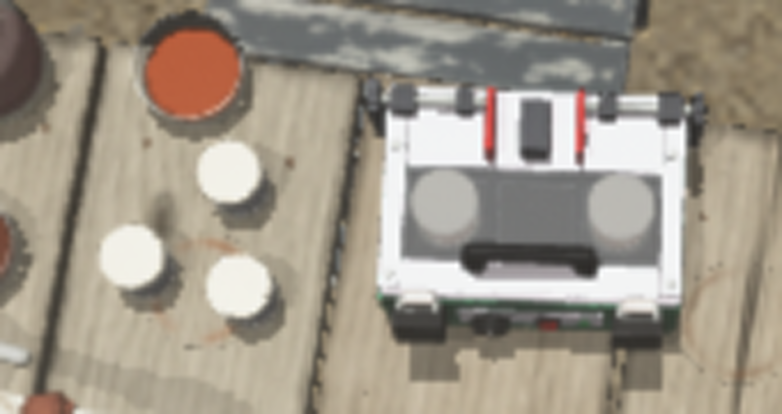

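View pics/s1.png

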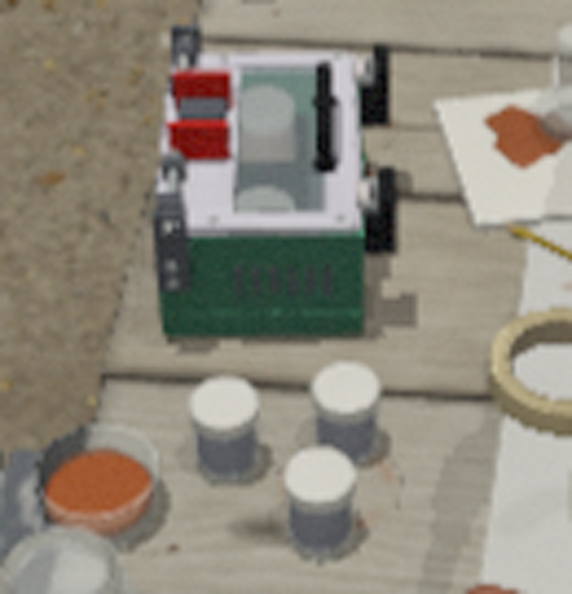

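```bash
python3 - <<'E'
from h import *
T=lambda a,b:(130+a/4.6-.5+.0,120+b/4.6-.5); S=lambda a,b:(170+a/4.4-.5,175+b/4.4-.5)
P=[("top",T(379,296),(-69,97,108)),("top",T(682,304),(-69,-97,108)),("top",T(687,98),(69,-97,108)),
("side",S(165,333),(70,98,0)),("side",S(362,332),(-70,98,0)),("side",S(362,235),(-70,98,100)),
("top",T(490,124),(36,30,142)),("top",T(580,126),(36,-30,142)),("top",T(530,260),(-45,0,138)),
("side",S(170,205),(58,104.5,128)),("side",S(323,118),(-45,0,140)),("top",T(374,95),(58,104.5,128)),("top",T(698,108),(58,-104.5,128))]
def w(p,X):
    c,s=np.cos(p[2]),np.sin(p[2]); return np.array([p[0]+c*X[0]-s*X[1],p[1]+s*X[0]+c*X[1],X[2]])
f=lambda p:np.concatenate([proj(n,w(p,X))[0]-q for n,q,X in P])
g=pix("top",*T(535,200),108)
r=least_squares(f,[g[0],g[1],0],loss="soft_l1")
print(r.x,np.round(f(r.x).reshape(-1,2),1))
for i,(a,b) in enumerate([((230,172),(224,404)),((239,286),(346,388)),((133,257),(320,475))]):
    print(pix("top",*T(*a),59)[:2],pix("side",*S(*b),59)[:2])
print("dishes",pix("top",270/800*512-.5,212*.64-.5,38)[:2],pix("top",190*.64,270*.64,38)[:2],pix("top",561*.64,263*.64,38)[:2])
for n in M: print(n,"cam",-M[n]["R"].T@M[n]["t"])
print("yellow",pix("top",249*.64,367*.64,59)[:2],"ring",pix("top",310*.64,362*.64,10)[:2],"paper jar",pix("top",446*.64,382*.64,30))
print("table edge", [pix("top",a*.64,b*.64,0)[:2] for a,b in((140,190),(515,238),(770,270))])
E
```

```text
[ 4.74145320e+02  1.26945940e+02 -6.77622473e-03] [[-0.1 -0.1]
 [ 0.   0.5]
 [ 0.1 -0.1]
 [-0.7  2.2]
 [ 0.3  1.8]
 [ 0.4 -0.7]
 [-0.4  0.5]
 [ 0.6  0.7]
 [ 0.1 -1.2]
 [-0.5  0.9]
 [ 0.4 -5.3]
 [ 0.  -0.1]
 [ 0.6 -0.5]]
[496.20998378 332.94884504] [495.99914224 339.70495019]
[418.64077727 322.40651109] [418.86146044 327.91145898]
[436.27018692 394.20073064] [436.11321713 399.85326244]
dishes [571.21936748 363.73192415] [445.35065795 514.53384673] [ 480.64177771 -225.36239364]
top cam [ 173.14124601   90.97227735 1387.48607036]
side cam [ 433.56325987 1214.87452124  978.05131558]
yellow [254.93750752 379.29356862] ring [271.38557697 269.2534355 ] paper jar [ 2.38706746e+02 -1.27722115e-01  3.00000000e+01]
table edge [array([621.19678309, 645.85709045]), array([ 539.46798856, -139.83384417]), array([ 487.05541744, -665.32332311])]
```

```bash
cat >> h.py <<'E'
SH=np.array([474.1,126.9,-0.0068])   # shaker x,y,yaw
def w(X,p=None):
    p=SH if p is None else p
    c,s=np.cos(p[2]),np.sin(p[2]); return np.array([p[0]+c*X[0]-s*X[1],p[1]+s*X[0]+c*X[1],X[2]])
OFF=arm.grip_point_offset
def tcp(g,R): return np.asarray(g,float)+R[:,2]*OFF
def line(g,R=None,v=150):
    Rr=sensors.read_ee_rot() if R is None else R
    arm.move_straight(tcp(g,Rr),R,velocity=v)
def mv(g,R): arm.move_to(tcp(g,R),R)
def st(s=""): print(s,"t",round(sensors.read_time_s(),1),"gp",np.round(np.array(sensors.read_eef_pos())-np.array(sensors.read_ee_rot())[:,2]*OFF,1),"F",np.round(sensors.read_force(),1),"w",round(float(sensors.read_width()),1),flush=True)
E
python3 - <<'E'
from h import *
L=[(a*69,b*97,108) for a in(-1,1) for b in(-1,1)]+[(58,b*104.5,128) for b in(-1,1)]+[(-45,b*36,144) for b in (-1,1)]+[(x,b*31,142) for x in(15,57) for b in(-1,1)]+[(-82,b*70,123) for b in(-1,1)]
pts=[w(x) for x in L]
crop("top","t2",190,120,290,210,4,pts); pts+=[w((a,98,0)) for a in(-70,70)]
crop("side","s2",190,175,290,265,4,pts)
a=cv2.imread("pics/t2.png");b=cv2.imread("pics/s2.png");cv2.imwrite("pics/o2.png",np.hstack([a,b]))
E
```

```text
(no output)
```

View pics/o2.png

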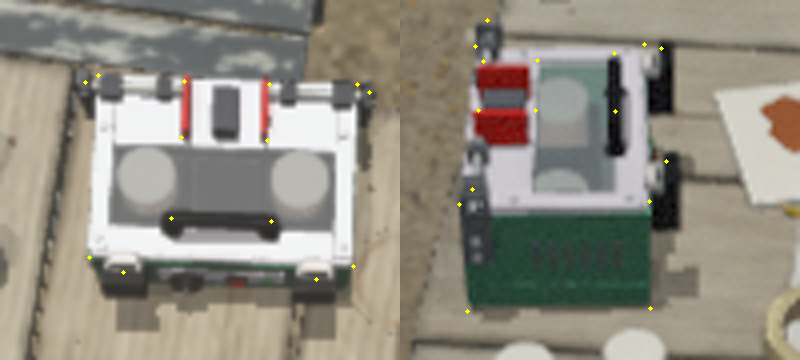

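```bash
python3 - <<'E'
from h import *
R=down(SH[2]); g=w((-45,0,138))
for yaw in (SH[2],SH[2]+np.pi,SH[2]-np.pi/2,SH[2]+np.pi/2): print(np.round(kinematics.ik(tcp(g,down(yaw)),down(yaw)),2))
claw.set_gripper(60,25)
mv(g+[0,0,90],R); st("above"); line(g,v=100); st("at"); claw.set_gripper(0,25); st("closed")
E
```

```text
[ 0.23 -0.06  2.19 -0.    1.01  0.24]Traceback (most recent call last):
  File "<stdin>", line 3, in <module>
    return _wrapfunc(a, 'round', decimals=decimals, out=out)
    return _wrapit(obj, method, *args, **kwds)
    result = getattr(arr, method)(*args, **kwds)
TypeError: unsupported operand type(s) for *: 'NoneType' and 'float'
```

```bash
python3 - <<'E'
from h import *
R=down(SH[2]); g=w((-45,0,138))
for yaw in (SH[2]-np.pi/2,SH[2]+np.pi/2):
  for q in ((36,0,128),): print(yaw,kinematics.ik(tcp(w(q),down(yaw)),down(yaw)),kinematics.ik(tcp((381,-200,28),down(yaw)),down(yaw)))
claw.set_gripper(60,25)
mv(g+[0,0,90],R); st("above"); line(g,v=100); st("at"); claw.set_gripper(0,25); st("closed")
E
```

```text
-1.5775963267948965 [ 1.95980298e-01  1.02172968e-01  2.04882145e+00 -4.44089210e-16
  9.90598236e-01  1.77357663e+00] [-5.41294054e-01  8.16407240e-02  2.30292282e+00 -4.44089210e-16
  7.57029111e-01  1.03630227e+00]
1.5639963267948966 [ 1.95980298e-01  1.02172968e-01  2.04882145e+00 -4.44089210e-16
  9.90598236e-01 -1.36801603e+00] [-5.41294054e-01  8.16407240e-02  2.30292282e+00 -4.44089210e-16
  7.57029111e-01 -2.10529038e+00]
above t 2.9 gp [429.4 127.9 228.2] F [ 0.2 -0.4  0.4] w 60.3
at t 3.9 gp [429.7 127.4 138.6] F [ 0.  -0.2 -0.6] w 60.1
closed t 4.7 gp [429.  127.2 138. ] F [-1.2 -0.3  1.9] w 10.9
```

```bash
cat >> h.py <<'E'
H=w((58,0,117)); AX=w((0,1,0),[0,0,SH[2]])
def tilt(th): return cv2.Rodrigues(AX*th)[0]
def about(g,R,th): Q=tilt(th); return H+Q@(np.asarray(g)-H), Q@R
E
python3 - <<'E'
from h import *
R=down(SH[2]); g=w((-45,0,138))
for th in (.04,.08,.12,.16,.19):
    line(*about(g,R,th),v=40); st(th)
E
```

```text
0.04 t 5.0 gp [430.2 127.1 141.3] F [ 2.8  0.5 -6.1] w 10.7
0.08 t 5.2 gp [431.7 127.1 146.6] F [-0.2 -1.3  1.3] w 10.9
0.12 t 5.5 gp [431.9 127.2 149.8] F [-0.7  0.2 -2. ] w 10.7
0.16 t 5.7 gp [433.5 127.2 153.6] F [ 0.6 -0.1 -1.3] w 10.7
0.19 t 6.0 gp [434.8 127.2 156.7] F [-0.3 -0.3 -2.8] w 10.7
```

```bash
python3 - <<'E'
from h import *
R=down(SH[2]); g=w((-45,0,138))
line(*about(g,R,.115),v=30); st("low")
claw.set_gripper(40); st("open")
line(about(g,R,.115)[0]+np.array([0,0,80]),v=150)
R2=down(SH[2]-np.pi/2); p=w((36,0,129)); pt,Rt=about(p,R2,.10)
claw.set_gripper(88,15)
mv(pt+[0,0,60],Rt); st("above"); line(pt,v=80); st("at")
crop("side","s3",190,175,290,265,4);crop("top","t3",190,120,290,210,4)
a=cv2.imread("pics/t3.png");b=cv2.imread("pics/s3.png");cv2.imwrite("pics/o3.png",np.hstack([a,b]))
E
```

```text
low t 6.4 gp [431.7 127.2 149.9] F [ 0.3  0.4 -1.4] w 10.7
open t 7.0 gp [432.2 127.2 149.7] F [ 0.1 -0.2  0. ] w 40.0
above t 9.9 gp [511.3 126.7 191.2] F [-0.2  0.5 -1.2] w 87.7
at t 10.8 gp [511.8 126.7 131.4] F [-0.3 -0.2 -0.2] w 87.7
```

View pics/o3.png

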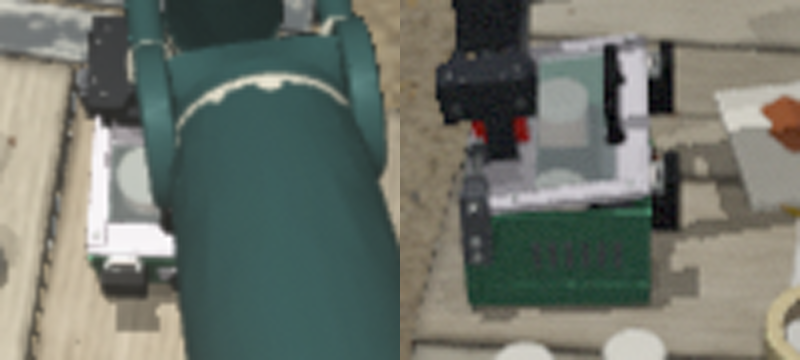

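```bash
python3 - <<'E'
from h import *
claw.set_gripper(60,40); st("60"); claw.set_gripper(46,40); st("46"); claw.set_gripper(0,40); st("shut")
print(sensors.read_wrist_torque())
E
```

```text
60 t 11.5 gp [511.7 126.7 131.3] F [-0.1 -0.1  0.7] w 60.2
46 t 11.9 gp [511.6 126.7 131.2] F [ 1.4  0.6 -0.4] w 46.2
shut t 12.2 gp [511.5 126.6 131.2] F [ 1.3 -0.3  0.6] w 32.8
[-0.00995663 -0.09047967 -0.05883949]
```

```bash
python3 - <<'E'
from h import *
p0=np.array(sensors.read_eef_pos()); 
for dz in (3,8,15,30):
    arm.move_straight(p0+[0,0,dz],velocity=30); st(dz)
arm.move_straight(p0+[0,0,110],velocity=120); st("up")
crop("side","s4",180,120,310,250,4)
E
```

```text
3 t 12.5 gp [510.9 126.5 133.9] F [-0.2  0.2 -2.4] w 33.0
8 t 12.8 gp [511.6 126.7 139.4] F [ 0.4  0.1 -2.8] w 33.1
15 t 13.2 gp [511.8 126.7 146.6] F [ 0.3 -0.1 -2.4] w 32.6
30 t 13.8 gp [511.5 126.6 161.3] F [ 0.1 -0.3 -3.2] w 32.9
up t 14.6 gp [510.9 126.5 240.4] F [-0.1  0.5 -2.6] w 32.8
```

View pics/s4.png

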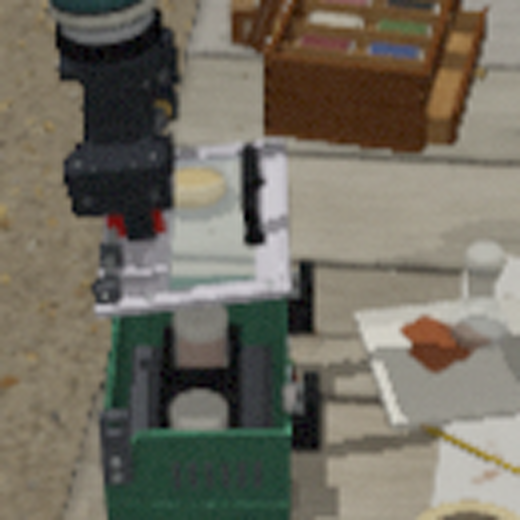

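```bash
python3 - <<'E'
from h import *
print("box edge",pix("top",600*.64,395*.64,0)[:2],pix("top",600*.64,395*.64,80)[:2])
R2=down(SH[2]-np.pi/2)
line((505,126.6,245),R2,v=100)
mv((381,-165,200),R2); st("over")
line((381,-165,60),v=150); line((381,-165,34),v=60); st("near")
z=34
while z>25:
    z-=1; line((381,-165,z),v=20); F=sensors.read_force(); st(z)
    if F[2]>1.5: break
E
```

```text
box edge [ 222.98270962 -308.54343417] [ 220.10893872 -285.50806279]
over t 16.1 gp [ 381.9 -164.9  200.5] F [-0.3  0.  -2.1] w 33.1
near t 17.8 gp [ 380.7 -164.9   33.6] F [ 0.1 -0.5 -1.5] w 33.0
33 t 18.1 gp [ 381.2 -165.1   33.2] F [ 1.   0.1 -3. ] w 33.3
32 t 18.3 gp [ 381. -165.   32.] F [ 0.8  0.7 -1.9] w 32.7
31 t 18.6 gp [ 381.2 -165.1   31.2] F [-1.  -0.1  0.4] w 33.0
30 t 18.8 gp [ 381.  -165.1   30.7] F [-3.6  1.4  7.3] w 32.9
```

```bash
python3 - <<'E'
from h import *
line((381,-165,31),v=20)
claw.set_gripper(88,15); st("open")
line((381,-165,190),v=200); 
# done jar in pocket_0: go above it
claw.set_gripper(62,15)
R=down(SH[2]); g=w((0,-58,84)); mv(g+[0,0,110],R); st("above p0")
im=viewer.camera("top")[:,:,::-1]; cv2.imwrite("pics/t5.png",cv2.resize(im,(800,600),interpolation=cv2.INTER_CUBIC))
E
```

```text
open t 20.0 gp [ 381.1 -165.    31.1] F [ 0.1  0.3 -0.1] w 88.1
above p0 t 22.5 gp [473.5  68.5 193.9] F [ 0.2 -0.   0.5] w 61.8
```

View pics/t5.png

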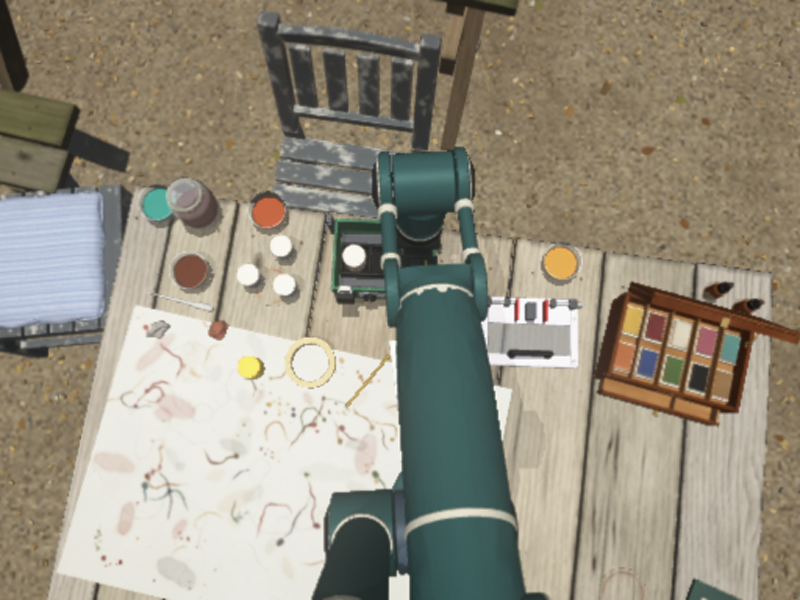

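```bash
cat >> h.py <<'E'
def pick(g,R,up):
    mv(np.array(g)+[0,0,up],R); line(g,v=180); claw.set_gripper(20,15); st("grip"); line(np.array(g)+[0,0,up],v=180); st("lift")
def place(g,R,up,wide=62):
    g=np.array(g,float); mv(g+[0,0,up],R); line(g+[0,0,10],v=180); line(g,v=40); st("down"); claw.set_gripper(wide); line(g+[0,0,up],v=200); st("rel")
E
python3 - <<'E'
from h import *
R=down(SH[2])
pick(w((0,-58,84)),R,110); place((485,-95,51),R,130)
pick(w((0,58,84)),R,110); place((485,-25,51),R,130)
E
```

```text
grip t 23.9 gp [474.6  69.   85.2] F [-1.6  1.4  6.5] w 43.0
lift t 24.7 gp [472.9  68.8 192.9] F [ 0.1 -0.9 -0.5] w 43.5
down t 26.6 gp [485.3 -95.2  51.3] F [1.5 0.9 0.3] w 43.2
rel t 27.9 gp [484.2 -94.8 180. ] F [ 0.5  0.5 -0. ] w 61.8
grip t 30.1 gp [475.2 185.2  85.3] F [-1.7 -0.1  5.9] w 43.3
lift t 30.9 gp [473.7 184.6 192.8] F [ 0.2  0.1 -1.8] w 43.2
down t 33.0 gp [485.4 -25.1  51.3] F [-0.4  1.1 -0.5] w 43.4
rel t 34.2 gp [484.2 -24.9 180. ] F [-0.7 -0.9 -0.8] w 62.1
```

```bash
python3 - <<'E'
from h import *
R=down(SH[2]); Ry=down(SH[2]+np.pi/2)
pick((496.2,333.9,50),Ry,130); place(w((0,-58,85)),R,110)
pick((419,323.4,50),R,130); place(w((0,0,85)),R,110)
pick((436.6,395.2,50),R,130); place(w((0,58,85)),R,110)
arm.move_to((380,300,250),R)
for n in("top","side"):
    im=viewer.camera(n)[:,:,::-1]; cv2.imwrite(f"pics/{n}6.png",im)
t=cv2.imread("pics/top6.png");s=cv2.imread("pics/side6.png")
a=cv2.resize(t[110:250,190:390],(800,560),interpolation=cv2.INTER_CUBIC);cv2.imwrite("pics/t6.png",a)
b=cv2.resize(s[90:280,190:340],(474,600),interpolation=cv2.INTER_CUBIC);cv2.imwrite("pics/s6.png",b);st()
E
```

```text
grip t 36.9 gp [497.1 334.5  51.4] F [-0.7 -0.   4.9] w 43.1
lift t 37.8 gp [495.3 333.3 178.5] F [ 0.1  0.3 -1.2] w 43.1
down t 39.9 gp [474.1  68.9  85.4] F [-0.3 -0.2 -0.6] w 43.5
rel t 41.1 gp [473.1  68.8 194.1] F [-0.5 -1.1 -1.1] w 61.9
grip t 43.4 gp [419.6 323.9  51.2] F [-0.9 -1.4  6. ] w 43.1
lift t 44.2 gp [418.2 322.8 178.6] F [ 0.5  0.8 -1.6] w 43.1
down t 46.2 gp [474.2 126.9  85.2] F [-0.1  0.7 -1.4] w 42.9
rel t 47.4 gp [473.5 126.8 194.2] F [ 0.3 -1.  -0.3] w 61.5
grip t 49.7 gp [437.2 395.9  51.4] F [-1.4 -0.5  6.9] w 43.3
lift t 50.6 gp [435.8 394.5 178.5] F [ 0.2  0.  -1.1] w 43.2
down t 52.6 gp [474.8 185.   85.4] F [ 0.2 -0.1 -1.6] w 43.2
rel t 53.7 gp [473.9 184.7 194.2] F [ 0.6  0.4 -0.5] w 62.1
 t 54.5 gp [380.1 298.6 266.8] F [ 0.5 -0.2 -0.6] w 62.0
```

View pics/t6.png

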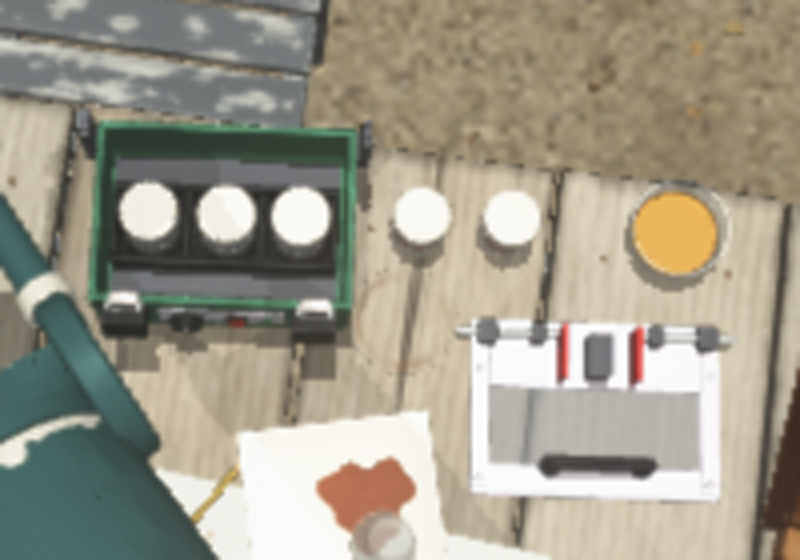

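View pics/s6.png

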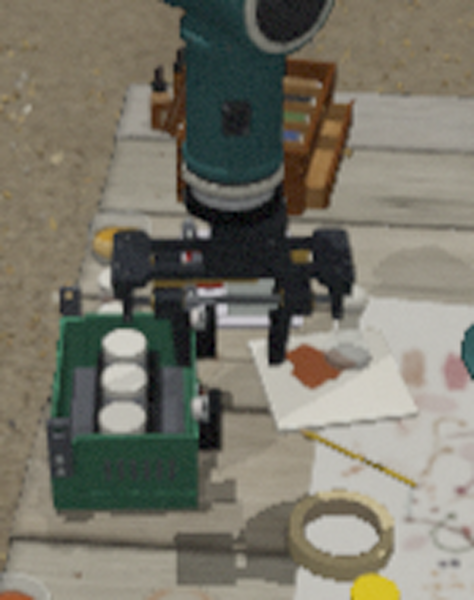

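```bash
cat > fit.py <<'E'
from h import *
def fitg(P,g0):
    f=lambda p:np.concatenate([proj("top",w(X,p))[0]-q for q,X in P])
    r=least_squares(f,g0,loss="soft_l1"); return r.x,np.round(f(r.x).reshape(-1,2),1)
E
python3 - <<'E'
from fit import *
T=lambda a,b:(190+a/4-.5,110+b/4-.5)
P=[(T(471,494),(-69,97,8)),(T(719,500),(-69,-97,8)),(T(720,324),(69,-97,8)),(T(472,320),(69,97,8)),
(T(564,353),(36,30,42)),(T(637,355),(36,-30,42)),(T(457,331),(58,110.5,17)),(T(732,341),(58,-110.5,17))]
print(fitg(P,[345,-165,0]))
E
```

```text
(array([ 3.46595906e+02, -1.64915149e+02,  2.15462327e-03]), array([[-0.2, -0.1],
       [ 0.2,  0. ],
       [-0.9,  0.2],
       [-0.2, -0.4],
       [-0.2,  0.7],
       [ 1.1,  0.7],
       [-0.5, -0.3],
       [ 1.2, -0.9]]))
```

```bash
python3 - <<'E'
from h import *
R2=down(SH[2]-np.pi/2)
old=cv2.imread("pics/top6.png")
claw.set_gripper(88,40)
mv((381,-165,190),R2)
line((381,-165,60),v=180); line((381,-165,31),v=60); st("at")
claw.set_gripper(60,40); st("60"); claw.set_gripper(0,40); st("pinched")
line((381,-165,45),v=40); st("up"); line((381,-165,200),v=150)
pt,Rt=about(w((36,0,129)),R2,.12)
mv((490,126.6,250),R2); line(pt+[0,0,110],Rt,v=80); st("over")
crop("side","s7",180,120,310,250,4.5); 
E
```

```text
at t 58.3 gp [ 380.7 -164.9   30.6] F [-0.4 -0.6  0.2] w 87.9
60 t 58.9 gp [ 381.2 -165.1   31.2] F [ 0.1 -0.6  2.4] w 59.7
pinched t 59.4 gp [ 381.1 -165.1   31.3] F [-1.4 -0.1  4.6] w 32.9
up t 59.9 gp [ 381.1 -165.    45.2] F [-0.4  0.6 -1.5] w 33.2
over t 62.7 gp [511.7 125.3 240.8] F [-0.2 -0.3 -2.7] w 33.1
```

View pics/s7.png

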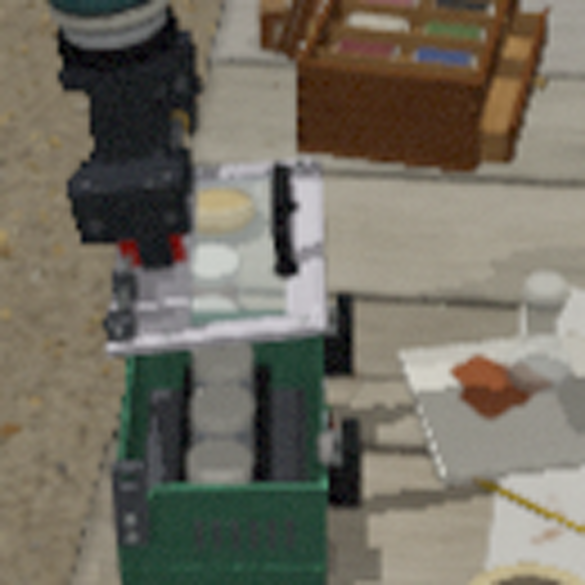

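```bash
python3 - <<'E'
from h import *
R2=down(SH[2]-np.pi/2)
pt,Rt=about(w((36,0,129)),R2,.12); print(pt)
arm.sleep(.3); st("settled")
for dz,v in ((40,120),(18,50),(10,25),(6,20),(4,15),(2,15),(1,10),(0,10)):
    line(pt+[0,0,dz],Rt,v=v); arm.sleep(.15); st(dz)
    F=np.array(sensors.read_force())
    if abs(F[2]+2.5)>8 or np.hypot(*F[:2])>8: print("STOP"); break
E
```

```text
[511.69388731 126.64435763 131.54737219]
settled t 63.1 gp [511.3 126.7 242. ] F [-0.5  0.6 -2.9] w 32.9
40 t 64.0 gp [512.6 126.8 172.8] F [-0.  -0.8 -2.7] w 33.0
18 t 64.7 gp [512.  126.7 149.8] F [ 1.3  0.8 -2.9] w 32.8
10 t 65.3 gp [511.8 126.7 141.7] F [-0.4 -0.4 -2.1] w 33.1
6 t 65.8 gp [511.7 126.6 137.6] F [-0.8  0.5 -2.4] w 32.7
4 t 66.2 gp [511.7 126.6 135.5] F [ 0.2 -0.4 -3. ] w 33.5
2 t 66.7 gp [511.8 126.7 133.6] F [ 0.2 -0.2 -2.4] w 33.1
1 t 67.1 gp [512.  126.7 132.8] F [ 1.6  0.4 -0.7] w 33.1
0 t 67.5 gp [512.2 126.7 132. ] F [ 2.6 -0.2  2.1] w 33.0
```

```bash
python3 - <<'E'
from h import *
for o in (42,50,58,66,88):
    claw.set_gripper(o,40); st(o)
p=np.array(sensors.read_eef_pos()); arm.move_straight(p+[0,0,90],velocity=120)
R=down(SH[2]); arm.move_to((380,330,260),R); st()
for n in("top","side"): cv2.imwrite(f"pics/{n}8.png",viewer.camera(n)[:,:,::-1])
t=cv2.imread("pics/top8.png");s=cv2.imread("pics/side8.png")
a=cv2.resize(t[120:210,195:285],(400,400),interpolation=cv2.INTER_CUBIC);b=cv2.resize(s[175:265,190:280],(400,400),interpolation=cv2.INTER_CUBIC)
cv2.imwrite("pics/o8.png",np.hstack([a,b]))
E
```

```text
42 t 67.8 gp [512.2 126.7 131.8] F [3.4 0.2 3.6] w 42.1
50 t 68.2 gp [512.1 126.7 131.9] F [3.7 0.  4.6] w 49.9
58 t 68.5 gp [511.9 126.9 131.9] F [3.3 2.1 5.4] w 58.0
66 t 68.8 gp [510.  126.4 130.3] F [-0.  -0.3  0.7] w 66.0
88 t 69.3 gp [511.7 126.6 131.6] F [ 0.2 -0.7 -0.2] w 87.8
 t 71.2 gp [380.  329.5 277.8] F [-0.5 -0.1  0.4] w 87.6
```

View pics/o8.png

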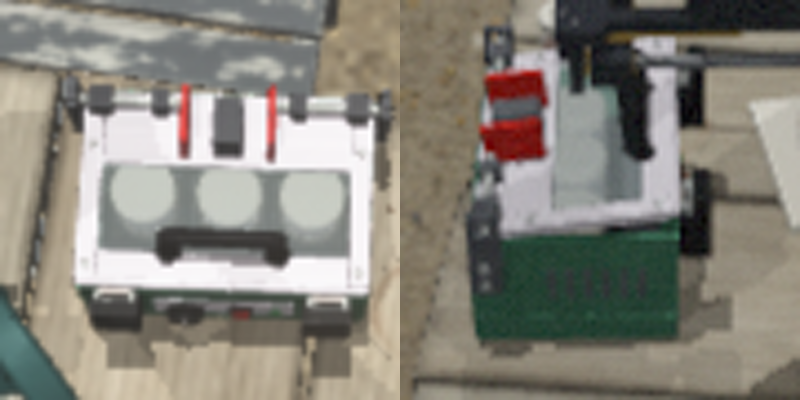

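```bash
python3 - <<'E'
from h import *
R2=down(SH[2]-np.pi/2); claw.set_gripper(0,10)
q=w((-44,0,0)); arm.move_to(q+[0,0,190],R2); st("over")
arm.move_straight(q+[0,0,162],velocity=80)
z=162
while z>136:
    z-=1.5; arm.move_straight(q+[0,0,z],velocity=25); F=np.array(sensors.read_force()); print(z,np.round(sensors.read_eef_pos(),1)[2],np.round(F,1))
    if F[2]>32: print("limit"); break
    if z<145 and F[2]>18: break
arm.sleep(.2); st("end")
arm.move_straight(q+[0,0,190],velocity=80)
arm.move_to((380,330,260),down(SH[2])); st()
for n in("top","side"): cv2.imwrite(f"pics/{n}9.png",viewer.camera(n)[:,:,::-1])
t=cv2.imread("pics/top9.png");s=cv2.imread("pics/side9.png")
a=cv2.resize(t[120:210,195:285],(400,400),interpolation=cv2.INTER_CUBIC);b=cv2.resize(s[175:265,190:280],(400,400),interpolation=cv2.INTER_CUBIC)
cv2.imwrite("pics/o9.png",np.hstack([a,b]))
E
```

```text
over t 73.7 gp [430.4 127.5 209.1] F [-0.1  0.5 -0. ] w 0.2
160.5 160.9 [ 0.4 -0.6  0.2]
159.0 159.0 [ 0.4 -0.2  0.3]
157.5 157.4 [0.1 0.7 0.5]
156.0 156.4 [ 1.5 -0.7  1.5]
154.5 155.8 [ 2.2 -1.6  5.5]
153.0 154.8 [ 3.5 -1.1  5.6]
151.5 153.4 [ 3.2 -1.1  6.5]
150.0 150.5 [ 0.5 -0.9  2. ]
148.5 147.4 [-0.1 -0.5 -0.7]
147.0 146.5 [-0.6 -0.7 -0.1]
145.5 145.4 [ 0.  -0.7 -0. ]
144.0 144.3 [0.4 0.1 2.3]
142.5 144.2 [-3.8 -0.6 12.1]
141.0 144.0 [-8.  -2.5 19.4]
end t 77.9 gp [430.6 127.3 162.7] F [-7.7 -2.2 20.1] w 0.5
 t 79.7 gp [379.8 329.4 277.8] F [-0.4 -0.6  0.1] w 0.3
```

View pics/o9.png

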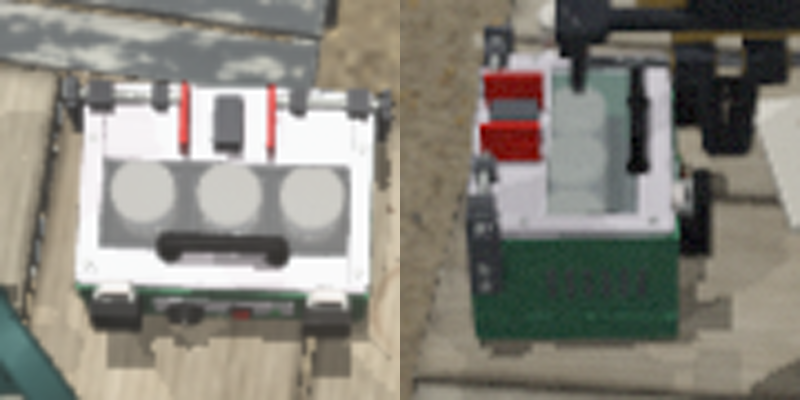

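```bash
python3 - <<'E'
from h import *
arm.move_to((300,400,300),down(SH[2]))
im=viewer.camera("top")[:,:,::-1]; cv2.imwrite("pics/t10.png",cv2.resize(im,(800,600),interpolation=cv2.INTER_CUBIC))
a=cv2.imread("pics/top0.png");b=cv2.imread("pics/t10.png")
for n,(u,v) in dict(orange=(268,212),rust=(190,270),ochre=(561,263)).items():
    print(n,np.abs(a[v-35:v+35,u-35:u+35].astype(int)-b[v-35:v+35,u-35:u+35]).mean())
st()
E
```

```text
orange 15.93591836734694
rust 48.56673469387755
ochre 16.42047619047619
 t 80.4 gp [300.4 399.2 318.1] F [ 0.5 -0.6 -0.8] w 0.3
```

View pics/t10.png

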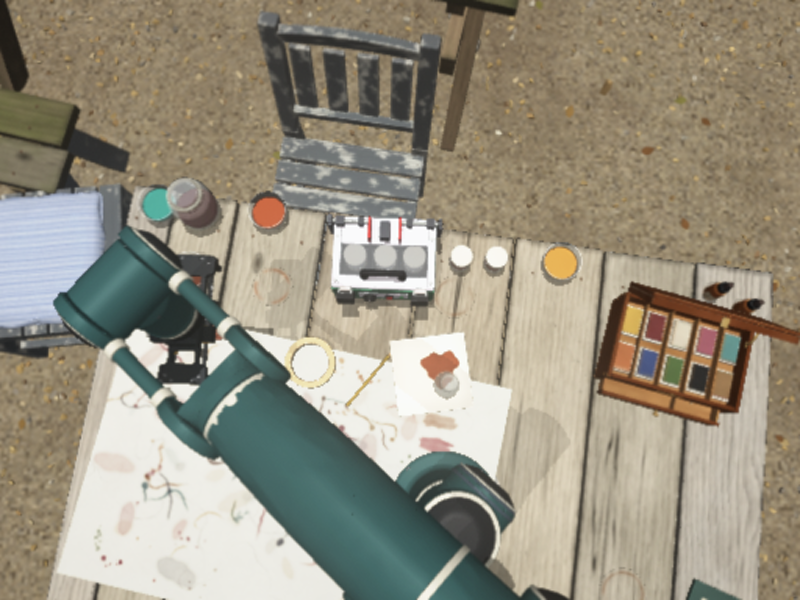

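```bash
python3 -c "
from h import *
st(); arm.job_done()"
```

```text
t 80.4 gp [300.4 399.2 318.1] F [ 0.5 -0.6 -0.8] w 0.3
the job is handed in; nothing more can be done
```

The batch is changed and the job was handed in at 80 s on the robot's clock, with the robot touching nothing.

- **Guard off:** I pulled the guard off its catches by the handle, pinched the tabs with 40 N and lifted it out. I laid it flat on the table to the right of the shaker.
- **Jars:** The two pink jars stand upright between the shaker and the ochre dish, and the three blue-grey jars are one to a pocket in the carrier.
- **Guard back on:** I lowered it between its brackets and released the tabs. They came back to their original spacing in the picture, so I take both pins to be home. I then pressed the front down. The force dropped as it snapped past the rollers, and it bottomed at its shut height of 144 mm under 20 N. I did not pull on it afterwards to test it.

**Final checks:**
- The last pictures show the guard shut and level, and the shaken jars upright.
- The ochre dish and the orange dish beyond the jars are where they started by pixel position. My numeric image comparison there still showed some difference (about 16 grey levels), which I did not explain.
- The brown-red dish to the left was hidden by the arm in the last picture. I could not check it there, but the gripper never worked near it.
- The side and top cameras disagreed by about 5 mm in y on the jars. I used the top camera, and every grasp came out centred.

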